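# Check a fixture gap with a taper feeler

### The arm

A 6-joint arm with a two-finger parallel gripper is mounted at the origin on a cart in front of the work surface, level with it; the furniture and walls round the work are solid. World frame = base frame: x ahead of the robot, y to its left, z up, the work surface at z = 0. Lengths are in mm, angles in rad, forces in N, time in s.
With the tool pointing down it reaches from about 350 to 875 mm from the base axis. Payload 4.2 kg.
Tool frame: the origin (TCP) lies at the very end of the fingers, on their centre line; the grasp point (between the pads) lies 19 mm behind it (arm.tcp_to_grasp is the x of the grasp point in the tool frame, in mm); x points along the fingers, z is the direction in which the jaws open and shut, and the axes are right-handed (so a half turn about x gives the same grasp; the last joint's range is limited). The gripper opens to 85 mm and grips with 20 to 120 N. Pads are 22 mm wide; open, the fingers measure 114 mm over their backs; the gripper's body (76 mm by 85 mm) begins 54 mm behind the grasp point. The pads swing forward as they close: fully open they stand 13 mm farther back than shut.
Start: joints at [-0.858, 0.385, 0.008, 0, -1.194, -0.259], TCP at [274.002, -561.714, 231.312] pointing down, gripper open.
Joint ranges: [-3.14, 3.14], [-1.21, 2.06], [-1.07, 1.41], [-3.16, 2.05], [-2.99, -0.16], [-3.1, 3.1]. Speed limits (rad/s): [2.79, 2.79, 3.14, 3.14, 3.14, 3.14].

### API

Orientations are given as a unit quaternion [x, y, z, w].
In Python, from bench import status, get_image, job, arm gives the robot as it stands.
- The arm moves only by the tool apply_moves, never from a script. Its argument "targets" is text: rows parted by semicolons, each of 5 numbers parted by spaces: the shift along the tool's x, y, z in mm, then the turn about the tool's x in degrees, then the gripper's target within -1 to 1 (shut at 1, half-way at 0, fully open at -1). In form: dx dy dz spin hand; .... A call has 1 to 10 rows; each row is the pose to reach, as a shift and turn from the pose commanded when the call began, along the tool's axes at that moment; what a row does not reach only later rows make up. A row lasts 1/12 s, in which the tool goes at most 41.7 mm and 7.16 degrees, less where a joint would pass 70% of its speed; a pose out of reach is approached as far as the arm can. A call with a gripper value outside its range is refused whole. The fingers move at their own pace and stop on an object; the grip force is fixed at half the most. Time passes only in rows, so rows that repeat a pose let the fingers close. It gives the time, the measured TCP pose, the force and the opening at its end, in the units of the state.
- status.read_state(): the state, without advancing time (a new reading comes with each control period).
- get_image(name): name is "side" or "top" or "wrist"; returns a dict with "img" (480x640x3 uint8, red, green, blue), "mtx" (3x3 intrinsics, pixels), "k1" (the pictures are not rectified: a ray, as slopes to the right and down, at radius r is drawn at 1 + k1 r^2 times it, then the intrinsics apply), "world_from_camera" (4x4, takes a point from camera to world coordinates). Camera axes: x right, y down, z forward; pixel columns grow to the right and rows downward; lengths in mm; the calibration is good to about 2 mm. A picture is of the moment at which its call begins. There is no depth.
- job.job_done(): hands the job in, once; it reports no verdict.
The state is a dict: "clock": time; "joints": joint angles; "joint_vel": joint speeds; "joint_efforts": joint torques, N m; "position": TCP position; "ee_rot": TCP orientation; "contact_force": force on the tool from outside, world axes, zero at the start; "wrist_torque": the same for the moment, N m; "gripper_width": finger opening in mm.
Only numpy, scipy, OpenCV 4.12 (cv2) and the standard library are available. Lean on these libraries where they do the work, as an engineer would, in place of code of your own. Each camera call takes 0.05 s, during which the arm holds its last target.

### The job

Lower the hinged cover of the gap fixture until it is fully closed, then pick up the taper feeler by its upright grip and slide its blade, thin end first and lying flat on the lower plate, straight into the gap under the cover until it drags snugly between the two plates, stopping there rather than wedging the cover up. Finish holding it: keep the feeler gripped and still at that snug depth, with nothing pressing on the cover, and leave the other things lying where they are.

Things in the scene. Friction and masses are not known exactly. Their poses are not given: they have to be found in the camera images.
- cover (a joint): Cover angle, rad: 0 = closed, level; positive = open. Starts at 0.55 to 0.95; the stiff hinge (0.32 N m friction, stop at 0) stays where left, so it must be pushed all the way down. Cover: steel plate 88 x 50 x 12 mm, 0.4 kg, hinged along its far edge. Screw head on top, fixed, 50 mm from the hinge axis, radius 9 mm, 8 mm high.
- hinge (a point): Centre of the cover's hinge axis, which runs along the fixture's y, 66 mm above the worktop. The axes are the fixture's and do not move with the cover.
- cover_lip (a point): Point on the cover's upper face, on its centre line, 78 mm from the hinge axis (and 6 mm above it when closed), 12 mm behind the front edge: the place to push down. Moves with the cover: z is the upper face's outward normal, x points to the hinge. 72 mm above the worktop when closed. Flat plate round it: 18 mm toward the screw head, 50 mm wide.
- gap_fixture: Grey fixture fixed to the worktop; foot 150 x 96 x 12 mm, origin on the worktop, 40 mm behind the mouth (see mouth) and 45 mm in front of the hinge axis; the foot reaches from 70 mm in front of the origin to 80 mm behind it. Its x axis points from the open mouth (facing the robot) to the hinge, z up.
- mouth (a point): Middle of the gap's entrance, on the top face of the lower plate, straight below the upper jaw's front edge; x points into the gap, y along the hinge, z up. The lower plate is level steel, 52 mm wide, its top 46 mm above the worktop; it reaches 25 mm in front of this point as an open ledge and 70 mm behind it. The gap is open at the sides.
- upper_jaw: Aluminium plate 50 x 44 mm fixed under the cover, swings with it; origin: centre of its underside, 25 mm behind its front edge. With the cover closed the underside is level, 4.5 to 6.5 mm above the lower plate; this differs each time, so the snug depth must be felt.
- feeler: Taper feeler, 0.11 kg: flat steel wedge blade, 120 x 26 mm, with a black upright grip on its thick end. Lies flat left or right of the fixture, tip pointing away from the robot. Origin: on the underside, below the middle of the grip; x to the thin tip, z up. Grip: 30 mm long (x), 14 thick (y), 9 to 56 mm above the underside; take it 36 mm up, closing along y.
- feeler_tip (a point): Middle of the thin end, on the underside, 105 mm ahead of the feeler's origin; axes as the feeler's. Blade 2 mm thick here, growing 0.08 mm per mm to 9.2 mm at the grip. It meets the upper jaw when the tip is 31 to 56 mm past the mouth; the drag then rises to 7 to 18 N within about 6 mm, and each further 10 mm wedges the cover up 0.8 mm.
- screwdriver: Bystander: screwdriver with red handle, 166 mm long, lying left or right of the fixture; origin at mid length on its underside.
- setting_ring: Bystander: plain steel ring 45 mm across, 12 mm high; origin at the centre of its underside.
- collet: Bystander: steel spring collet, 28 mm across, 36 mm high; origin at the centre of its underside.
- marker: Bystander: marker pen 138 mm long, lying; origin at mid length on its underside.
- loupe: Bystander: black loupe 36 mm across, 19 mm high; origin at the centre of its underside.
- coupling: Bystander: upright threaded coupling with a hexagon nut, 31 mm across, 56 mm high; origin at the centre of its underside.
Mind the look-alikes: they are no part of the job. Of the things that look like the feeler, take the one that is farthest to the robot's left at the start.

How it is judged (in metres and radians):
On the way, in this order (a step that is already met when the one before it is completed fails the run):
1. the cover is closed (value of joint cover below 0.02 rad), for 0.2 s.
2. the gripped feeler's tip has entered the gap under the closed cover (value of joint cover below 0.03 rad and contact force between feeler and the fingers above 1 N and x of feeler_tip in the frame of mouth between 0.01 and 0.09 m and y of feeler_tip in the frame of mouth between -0.02 and 0.02 m and z of feeler_tip in the frame of mouth between -0.003 and 0.006 m), for 0.1 s.
At the end, for the whole second after the job is handed in: Cover at most 0.018 rad open (1.5 mm); blade flat on the lower plate, straight within 0.15 rad and central within 15 mm, tip 20 to 90 mm past the mouth, bearing on the upper jaw with over 0.5 N; feeler still gripped and at rest; the arm itself touches neither cover nor fixture (value of joint cover below 0.018 rad and contact force between feeler and upper_jaw above 0.5 N and contact force between feeler and the fingers above 2 N and contact force between the arm and upper_jaw below 0.5 N and contact force between the arm and gap_fixture below 0.5 N and x of feeler_tip in the frame of mouth between 0.02 and 0.09 m and y of feeler_tip in the frame of mouth between -0.015 and 0.015 m and z of feeler_tip in the frame of mouth between -0.003 and 0.004 m and angle between the x axis of feeler and the x axis of mouth, either way round below 0.15 rad and angle between feeler's own z axis and vertical below 0.12 rad and height (world z) of feeler above 0.035 m and linear speed of feeler below 0.01 m/s); the arm keeps its last pose, push and grip.
It fails at once if the cover is wedged or lifted up by more than about 2.5 mm with the blade in the gap (value of joint cover above 0.032 rad and contact force between feeler and upper_jaw above 0.2 N).
It fails at once if another thing is pushed more than 3 cm away (distance of any of screwdriver, setting_ring, collet, marker, loupe, coupling from where it was at the start of the episode above 0.03 m).
It also fails if it takes over 61 s, if anything falls off the work surface, if the arm or the gripper's body presses on something with over 40 N, if the wrist force passes 120 N, or if a joint passes its speed limit or range.

## Working session

There is one attempt and no reset: what is moved stays moved. The work goes in short steps, Python scripts to look and compute and a tool call to move; the robot and the scene stay as the last step left them, time stands still between calls to the robot, and variables do not carry over. Pictures are saved under pics/ and viewed, and the job is handed in when it is done.

Besides the shell and the picture viewer there is one more tool, called after "Call:" as name(argument=value, ...) on one line, values as JSON. apply_moves: Moves the arm, as the interface text tells. Its arguments: {"type":"object","properties":{"targets":{"type":"string"}},"required":["targets"]}

```bash
ls; mkdir -p pics
python3 - <<'E'
from bench import status,get_image,job,arm
import cv2
print(status.read_state()); print([a for a in dir(arm) if a[0]!='_'])
for n in("side","top","wrist"):
    g=get_image(n); cv2.imwrite(f"pics/{n}0.png",g["img"][:,:,::-1]); print(n,g["mtx"].tolist(),g["k1"],g["world_from_camera"].round(3).tolist())
E
```

```text
pics
{'clock': 0.0, 'joints': array([-8.58374463e-01,  3.85525244e-01,  6.63677468e-03, -5.03441399e-04,
       -1.19398298e+00, -2.58608370e-01]), 'joint_vel': array([-2.78546718e-04,  8.50577027e-05,  1.15679447e-03,  2.75667959e-03,
       -2.98013116e-04,  1.01320553e-03]), 'joint_efforts': array([-2.75556550e-05, -3.92288661e+01,  1.88400078e+01,  4.18605655e+00,
       -4.57355534e-03,  5.86204706e-06]), 'position': array([ 273.76881647, -561.20748561,  230.24410059]), 'ee_rot': array([-0.5989786 ,  0.37438183,  0.6002827 ,  0.3751314 ]), 'contact_force': array([ 0.59073632,  0.13390433, -1.00989303]), 'wrist_torque': array([ 0.01476456,  0.04604317, -0.04204115]), 'gripper_width': 85.46189612420295}
['IKError', 'tcp_to_grasp']
side [[508.8407571007945, 0.0, 320.1942048041745], [0.0, 508.8407571007945, 237.9261648676811], [0.0, 0.0, 1.0]] -0.07912086663827944 [[0.819, -0.25, 0.516, -22.602], [-0.573, -0.324, 0.753, -793.956], [-0.021, -0.913, -0.408, 489.334], [0.0, 0.0, 0.0, 1.0]]
top [[554.6241552844849, 0.0, 312.8709654634282], [0.0, 554.6241552844849, 239.29552341688458], [0.0, 0.0, 1.0]] -0.0950430796608461 [[-0.026, -0.993, 0.113, 399.82], [-1.0, 0.027, 0.009, 12.869], [-0.012, -0.113, -0.994, 1372.181], [0.0, 0.0, 0.0, 1.0]]
wrist [[408.90775610549287, 0.0, 321.5543644807412], [0.0, 408.90775610549287, 239.549202125651], [0.0, 0.0, 1.0]] -0.07644163206214856 [[-0.439, 0.868, 0.233, 213.169], [0.899, 0.423, 0.115, -589.163], [0.002, 0.26, -0.966, 373.609], [0.0, 0.0, 0.0, 1.0]]
```

View pics/side0.png

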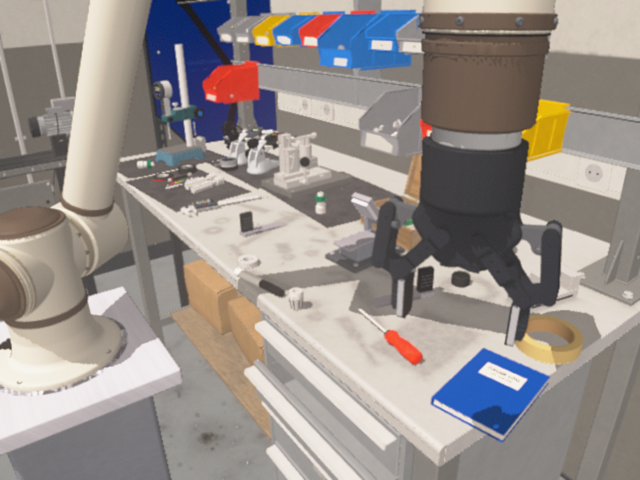

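View pics/top0.png

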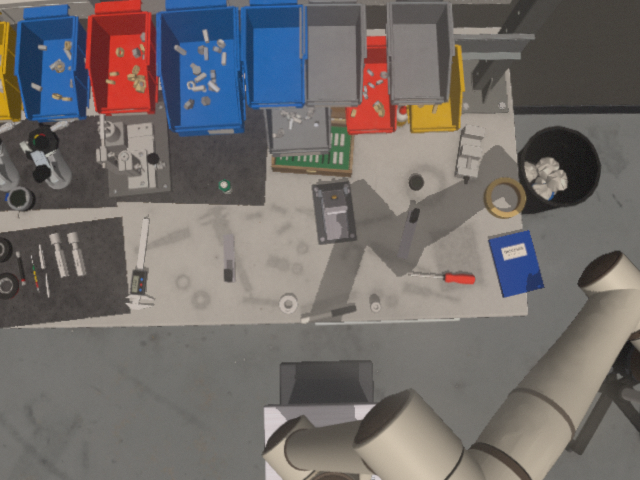

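View pics/wrist0.png

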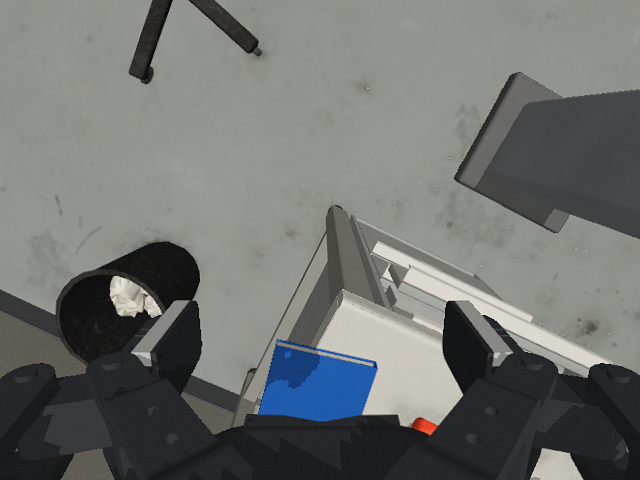

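The top view shows the fixture at about (334,212). There are two feeler-like things, a left one with its grip at about (228,275) and a right one at about (413,215). I'll take the left one and zoom in for measurement.

```bash
cat > h.py <<'E'
import numpy as np, cv2
from bench import status,get_image,job,arm
from scipy.spatial.transform import Rotation as R
def ray(g,uv):
    K=g["mtx"];d=np.array([[ (uv[0]-K[0,2])/K[0,0],(uv[1]-K[1,2])/K[1,1]]])
    r=np.linalg.norm(d);s=r
    for _ in range(30): s=r/(1+g["k1"]*s*s)
    v=d[0]*(s/r if r>0 else 1)
    T=g["world_from_camera"];w=T[:3,:3]@np.array([v[0],v[1],1]);return T[:3,3],w
def onz(g,uv,z):
    o,w=ray(g,uv);return (o+w*(z-o[2])/w[2])
def proj(g,p):
    T=np.linalg.inv(g["world_from_camera"]);q=T[:3,:3]@np.array(p)+T[:3,3];v=q[:2]/q[2];v=v*(1+g["k1"]*(v@v));K=g["mtx"]
    return np.array([K[0,0]*v[0]+K[0,2],K[1,1]*v[1]+K[1,2]])
def tri(ga,a,gb,b):
    o1,w1=ray(ga,a);o2,w2=ray(gb,b);w1/=np.linalg.norm(w1);w2/=np.linalg.norm(w2)
    A=np.stack([w1,-w2],1);t=np.linalg.lstsq(A,o2-o1,rcond=None)[0]
    p,q=o1+t[0]*w1,o2+t[1]*w2;return (p+q)/2,np.linalg.norm(p-q)
def crop(g,x0,y0,x1,y1,s,name):
    c=g["img"][y0:y1,x0:x1,::-1];cv2.imwrite("pics/"+name,cv2.resize(np.ascontiguousarray(c),None,fx=s,fy=s,interpolation=cv2.INTER_CUBIC))
def st():
    s=status.read_state();print("t",round(s["clock"],2),"p",s["position"].round(1),"q",s["ee_rot"].round(4),"f",s["contact_force"].round(1),"w",round(s["gripper_width"],1));print(R.from_quat(s["ee_rot"]).as_matrix().round(4).tolist());return s
E
python3 - <<'E'
from h import *
g=get_image("top"); crop(g,290,160,390,260,6,"t_fix.png"); crop(g,190,200,270,300,6,"t_feel.png")
g=get_image("side"); crop(g,320,180,440,280,6,"s_fix.png"); crop(g,210,200,310,275,7,"s_feel.png")
E
```

```text
(no output)
```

View pics/t_fix.png

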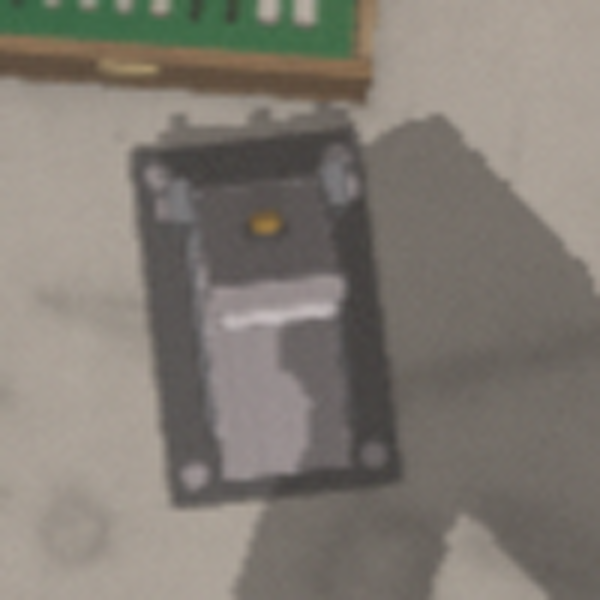

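View pics/t_feel.png

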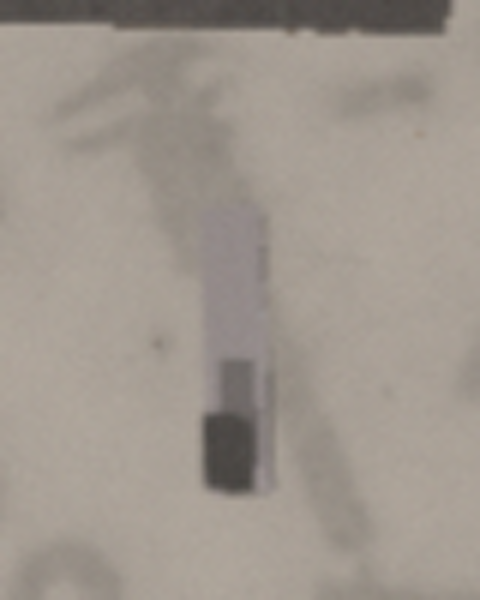

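View pics/s_fix.png

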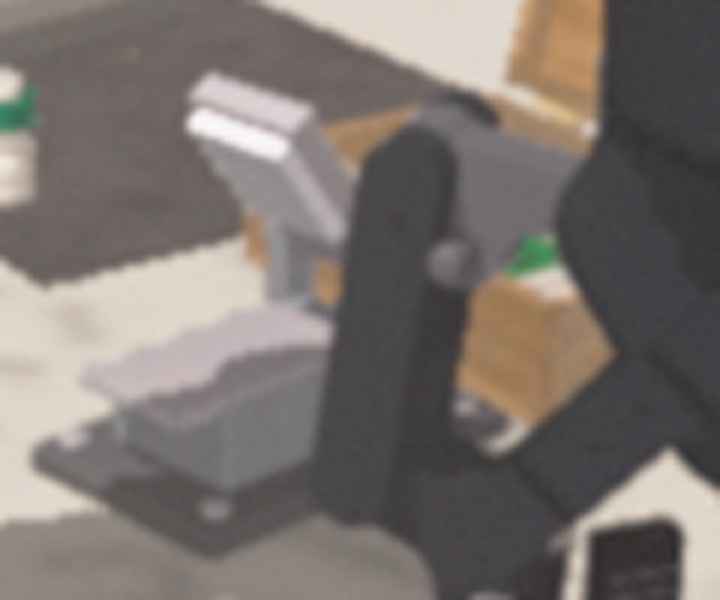

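View pics/s_feel.png

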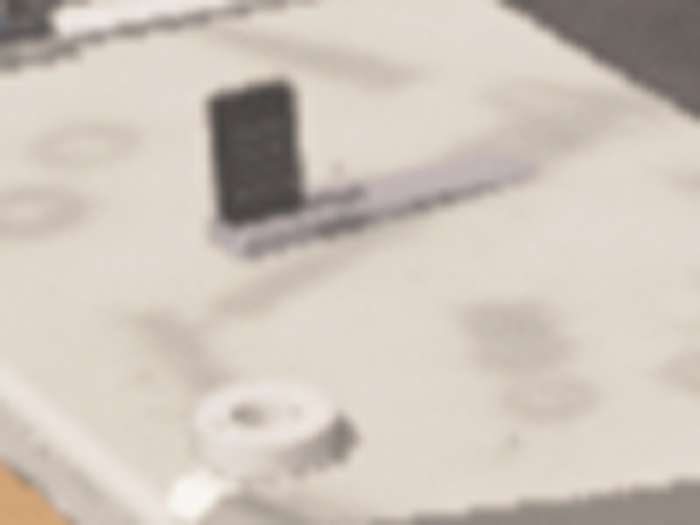

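The top crop shows the fixture with its foot corners at crop pixels (133,148), (352,130), (402,478), (172,506). The ledge front runs from about (220,478) to (350,470). The cover is open, and its front edge runs from (208,290) to (343,278). The left feeler stands with its grip at about (228,452) and its tip at the top of the crop. I'll compute the poses.

Run:
```python
from h import *
g=get_image("top"); s=get_image("side")
def T(p,o,k=6): return (o[0]+(p[0]+.5)/k-.5,o[1]+(p[1]+.5)/k-.5)
F=[T(p,(290,160)) for p in [(133,150),(356,128),(402,478),(172,506)]]
P=[onz(g,p,12)[:2] for p in F]; print("foot",np.round(P,1))
bl,br,fr,fl=P
print("len",np.linalg.norm(bl-fl),np.linalg.norm(br-fr),"wid",np.linalg.norm(bl-br),np.linalg.norm(fl-fr))
x1=bl-fl;x2=br-fr;print("yaw",np.arctan2(x1[1],x1[0]),np.arctan2(x2[1],x2[0]),[np.arctan2(-(v)[0],v[1]) for v in (bl-br,fl-fr)])
c=(bl+br+fr+fl)/4;print("c",c)
L=[onz(g,T(p,(290,160)),46)[:2] for p in [(222,480),(351,470)]];print("ledge front",np.round(L,1),(L[0]+L[1])/2)
# feeler
f=[onz(g,T(p,(190,200)),z)[:2].round(1) for p,z in [((202,206),2),((265,206),2),((203,412),56),((252,414),56),((208,490),56),((255,490),56),((272,492),9)]];print(f)
# side
Q=[(214,85+10),(290,80),(300,205),(225,222),(242,255),(213,235),(535,172),(510,152)]
for p in Q: print(p,onz(s,T(p,(210,200),7),0).round(1),onz(s,T(p,(210,200),7),9).round(1),onz(s,T(p,(210,200),7),56).round(1))
# grip centre by tri: top of grip
print(tri(g,T((228,451),(190,200)),s,T((252,90),(210,200),7)))
```

```text
foot [[692.2  24.1]
 [699.  -69. ]
 [551.8 -82.9]
 [542.8  11.9]]
len 149.9410570799508 147.8616308479447 wid 93.37114685554049 95.29564570564598
yaw 0.08131172391792015 0.09429758511293439 [np.float64(0.07231397416156277), np.float64(0.09444779446618104)]
c [621.43289902 -28.97927013]
ledge front [[549.1  -8.4]
 [551.8 -60.2]] [550.44405523 -34.28919009]
[array([575.4, 248.6]), array([574.7, 222.2]), array([485.9, 239.6]), array([484.7, 220.1]), array([454.9, 237.9]), array([454.5, 219.2]), array([455.4, 219.6])]
(214, 95) [519.4 372.4   0. ] [509.4 351.    9. ] [457.4 238.9  56. ]
(290, 80) [550.  368.5   0. ] [539.5 347.1   9. ] [484.5 235.5  56. ]
(300, 205) [494.6 256.1   0. ] [485.1 236.8   9. ] [435.4 135.9  56. ]
(225, 222) [466.4 258.8   0. ] [457.4 239.4   9. ] [410.5 138.3  56. ]
(242, 255) [458.  229.3   0. ] [449.1 210.5   9. ] [403.  112.2  56. ]
(213, 235) [457.8 251.1   0. ] [449.  231.8   9. ] [402.9 131.5  56. ]
(535, 172) [576.6 230.8   0. ] [565.5 212.    9. ] [508.  113.6  56. ]
(510, 152) [579.3 252.8   0. ] [568.2 233.5   9. ] [510.4 133.   56. ]
(array([468.89031165, 230.09992714,  57.81211506]), np.float64(2.6980181675462642))
```

```bash
cat >> h.py <<'E'
YAW=0.087; O=np.array([616.2,-29.2,0.])
FX=np.array([[np.cos(YAW),-np.sin(YAW),0],[np.sin(YAW),np.cos(YAW),0],[0,0,1]])
def fx(p): return O+FX@np.array(p,float)      # fixture -> world
def shift(target,yawjaw=None):
    """tool-axes shift from measured pose to world target; spin so tool z is at world angle yawjaw (rad)"""
    s=status.read_state();M=R.from_quat(s["ee_rot"]).as_matrix();d=M.T@(np.array(target)-s["position"])
    sp=None
    if yawjaw is not None:
        v=M.T@np.array([np.cos(yawjaw),np.sin(yawjaw),0]);sp=np.degrees(np.arctan2(-v[1],v[2]));
    print("to",np.round(target,1),"shift",d.round(1),"spin",None if sp is None else round(sp,1))
E
python3 - <<'E'
from h import *
g=get_image("top"); s=get_image("side")
def T(p,o,k=6): return (o[0]+(p[0]+.5)/k-.5,o[1]+(p[1]+.5)/k-.5)
for a,b in [((206,288),(210,73)),((342,277),(315,115))]:
    p,e=tri(g,T(a,(290,160)),s,T(b,(320,180)));q=FX.T@(p-O)-[45,0,66];print(p.round(1),round(e,1),q.round(1),"ang",np.arctan2(q[2],-q[0])-np.arctan2(6,90),np.hypot(q[0],q[2]))
th=np.array([.7])
st()
for t in (.95,.85,.75,.65): print(t,fx([45-78*np.cos(t)+6*np.sin(t),0,66+78*np.sin(t)+6*np.cos(t)]).round(1))
shift(fx([45-55,0,200]),np.pi/2+YAW)
for nm,px in [("jaw",0)]: pass
for t in (.6,.7,.8,.9): print(t,[proj(g,fx([45-90*np.cos(t)+6*np.sin(t),y,66+90*np.sin(t)+6*np.cos(t)])).round(1) for y in(25,-25)],[proj(s,fx([45-90*np.cos(t)+6*np.sin(t),y,66+90*np.sin(t)+6*np.cos(t)])).round(1) for y in(25,-25)])
print(T((206,288),(290,160)),T((342,277),(290,160)),T((210,73),(320,180)),T((315,115),(320,180)))
E
```

```text
[610.5  -2.6 141.6] 1.0 [-48.4  27.   75.6] ang 0.9346858231675885 89.74536573507031
[614.  -54.1 139.7] 0.1 [-49.3 -24.7  73.7] ang 0.9142858768028608 88.67905428473465
t 0.45 p [ 274.  -561.7  231.2] q [-0.5996  0.3747  0.5997  0.3748] f [-0.5  0.6  1.1] w 85.3
[[-0.0, -0.8988, -0.4383], [0.0001, -0.4383, 0.8988], [-1.0, -0.0, 0.0001]]
0.95 [620.7 -28.8 132.9]
0.85 [614.2 -29.4 128.6]
0.75 [608.2 -29.9 123.6]
0.65 [602.8 -30.4 118. ]
to [606.2 -30.1 200. ] shift [  31.3 -531.6  332.2] spin 21.0
0.6 [array([325.7, 218.8]), array([347.5, 216.3])] [array([347.6, 203.4]), array([364.5, 209.7])]
0.7 [array([325.4, 215.8]), array([347.3, 213.3])] [array([349.7, 199.6]), array([366.6, 205.8])]
0.8 [array([325.1, 212.5]), array([347.1, 210. ])] [array([352. , 196.1]), array([369. , 202.1])]
0.9 [array([324.8, 209. ]), array([346.9, 206.5])] [array([354.5, 192.9]), array([371.5, 198.8])]
(323.9166666666667, 207.58333333333334) (346.5833333333333, 205.75) (354.5833333333333, 191.75) (372.0833333333333, 198.75)
```

The cover is open about 0.92 rad. I'll shut the gripper and move above the lip.

Run:
```python
from h import *
shift(fx([12,0,165]),np.pi/2+YAW)
```

```text
to [628.2 -28.2 165. ] shift [  66.3 -552.2  324.3] spin 21.0
```

Call:
apply_moves(targets="0 -35 20 2 1; 0 -70 41 4 1; 5 -105 62 8 1; 10 -140 82 12 1; 15 -175 103 16 1; 20 -210 123 21 1; 25 -245 144 21 1; 30 -280 164 21 1; 30 -315 185 21 1; 30 -350 205 21 1")

```text
clock: 1.28
position: [499.2, -222.1, 201.3]
ee_rot: [-0.521, 0.478, 0.521, 0.478]
contact_force: [0.3, -0.1, 0.4]
gripper_width: 0.1
```

Run:
```python
from h import *
st();shift(fx([12,0,165]),np.pi/2+YAW)
```

```text
t 1.28 p [ 499.2 -222.1  201.3] q [-0.5213  0.4777  0.5215  0.4776] f [ 0.3 -0.1  0.4] w 0.1
[[-0.0002, -0.9962, -0.0874], [0.0, -0.0874, 0.9962], [-1.0, 0.0002, 0.0]]
to [628.2 -28.2 165. ] shift [  36.3 -145.4  181.9] spin 0.0
```

Call:
apply_moves(targets="5 -25 32 0 1; 10 -50 64 0 1; 15 -75 96 0 1; 20 -100 128 0 1; 25 -125 156 0 1; 30 -145 175 0 1; 36 -145 182 0 1; 36 -145 182 0 1")

```text
clock: 1.95
position: [626.9, -28.1, 163.3]
ee_rot: [-0.521, 0.478, 0.523, 0.476]
contact_force: [-0.9, -0.3, 0.1]
gripper_width: -0.1
```

Run:
```python
from h import *
st();shift(fx([12,0,165]),np.pi/2+YAW)
g=get_image("top"); s=get_image("side")
crop(g,290,140,390,240,6,"t1.png"); crop(s,300,140,440,260,5,"s1.png")
for t in np.arange(.92,-.1,-.1):
    a=85; print(round(t,2),np.round([45-a*np.cos(t)+6*np.sin(t)+11,66+a*np.sin(t)+6*np.cos(t)],1))
```

```text
t 1.95 p [626.9 -28.1 163.3] q [-0.521   0.4778  0.5228  0.4763] f [-0.9 -0.3  0.1] w -0.1
[[-0.0033, -0.996, -0.0896], [0.0001, -0.0896, 0.996], [-1.0, 0.0033, 0.0004]]
to [628.2 -28.2 165. ] shift [-1.7 -1.2 -0.2] spin 0.2
0.92 [  9.3 137.3]
0.82 [  2.4 132.2]
0.72 [ -3.9 126.6]
0.62 [ -9.7 120.3]
0.52 [-14.8 113.4]
0.42 [-19.2 106.1]
0.32 [-22.8  98.4]
0.22 [-25.6  90.4]
0.12 [-27.7  82.1]
0.02 [-28.9  73.7]
-0.08 [-29.2  65.2]
```

View pics/s1.png

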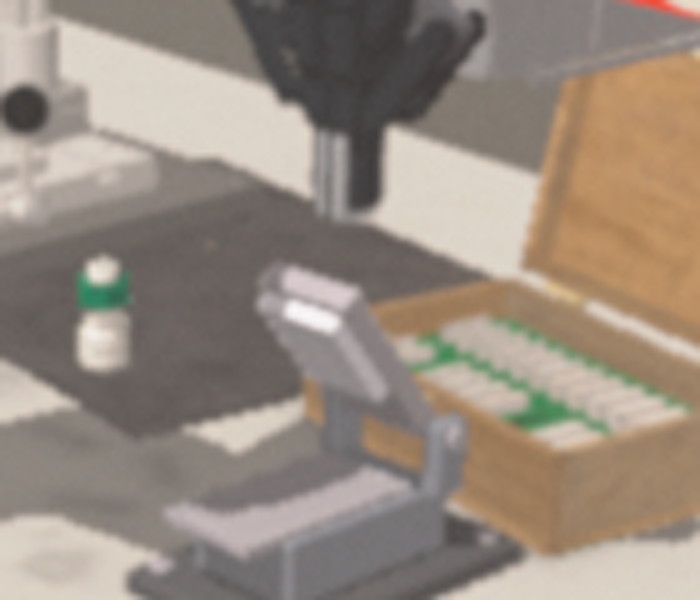

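View pics/t1.png

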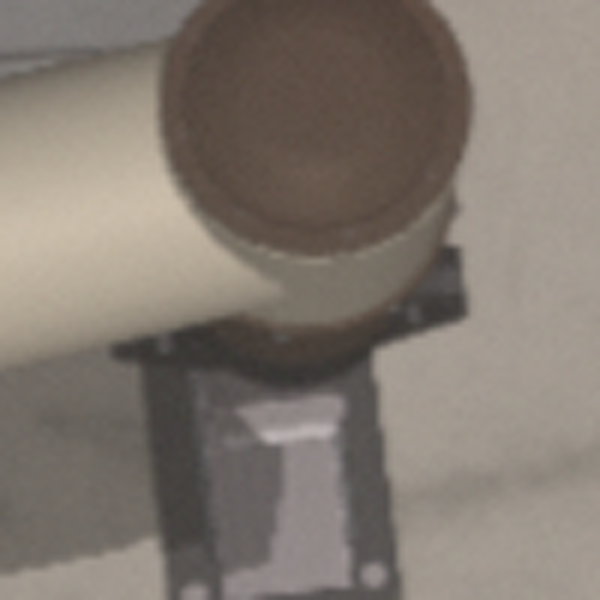

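The side view shows the closed fingers hovering over the cover's front (lip). I'll start sweeping it down along the arc.

Call:
apply_moves(targets="12 1 0 0 1; 22 2 0 0 1; 28 3 0 0 1; 30 6 0 0 1; 33 9 0 0 1; 36 12 0 0 1; 39 15 0 0 1; 42 18 0 0 1; 45 21 0 0 1; 45 21 0 0 1")

```text
clock: 2.88
position: [605.3, -31.9, 119.6]
ee_rot: [-0.521, 0.478, 0.522, 0.477]
contact_force: [0.7, -0.5, 0.3]
gripper_width: -0.0
```

Run:
```python
from h import *
s=st();print(FX.T@(s["position"]-O))
s=get_image("side");crop(s,300,140,440,260,5,"s2.png")
```

```text
t 2.88 p [605.3 -31.9 119.6] q [-0.5208  0.4781  0.5217  0.4775] f [ 0.7 -0.5  0.3] w -0.0
[[-0.0016, -0.9962, -0.0869], [0.0002, -0.0869, 0.9962], [-1.0, 0.0015, 0.0003]]
[-11.11406815  -1.73442335 119.57084993]
```

View pics/s2.png

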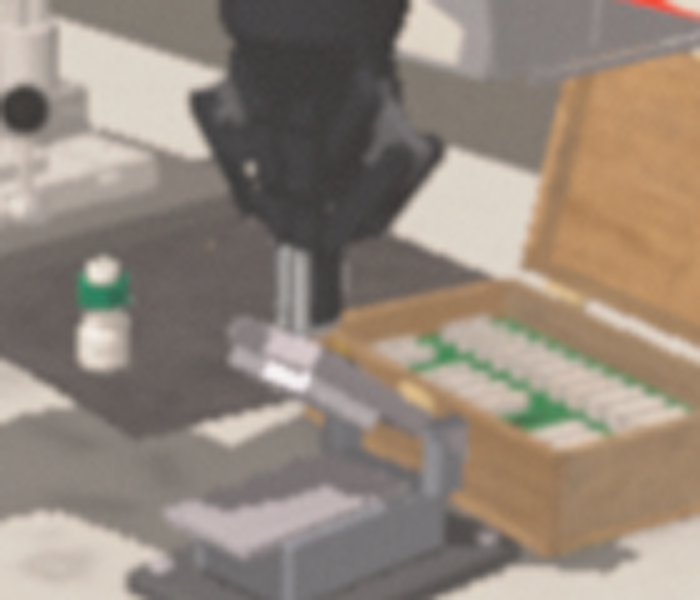

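The cover is coming down (about 0.6 rad) with the fingers on the lip. Continuing.

Call:
apply_moves(targets="3 2 0 0 1; 7 4 0 0 1; 10 6 0 0 1; 14 8 0 0 1; 18 10 0 0 1; 22 12 0 0 1; 26 14 0 0 1; 30 15 0 0 1; 34 16 0 0 1; 34 16 0 0 1")

```text
clock: 3.77
position: [589.6, -33.3, 85.1]
ee_rot: [-0.521, 0.478, 0.522, 0.477]
contact_force: [0.7, -0.3, 0.0]
gripper_width: 0.1
```

Run:
```python
from h import *
s=st();print(FX.T@(s["position"]-O))
s=get_image("side");crop(s,300,140,440,260,5,"s3.png")
```

```text
t 3.77 p [589.6 -33.3  85.1] q [-0.5208  0.4783  0.5218  0.4773] f [ 0.7 -0.3  0. ] w 0.1
[[-0.0019, -0.9962, -0.0869], [-0.0001, -0.0869, 0.9962], [-1.0, 0.0019, 0.0001]]
[-26.82564812  -1.82528569  85.07233404]
```

View pics/s3.png

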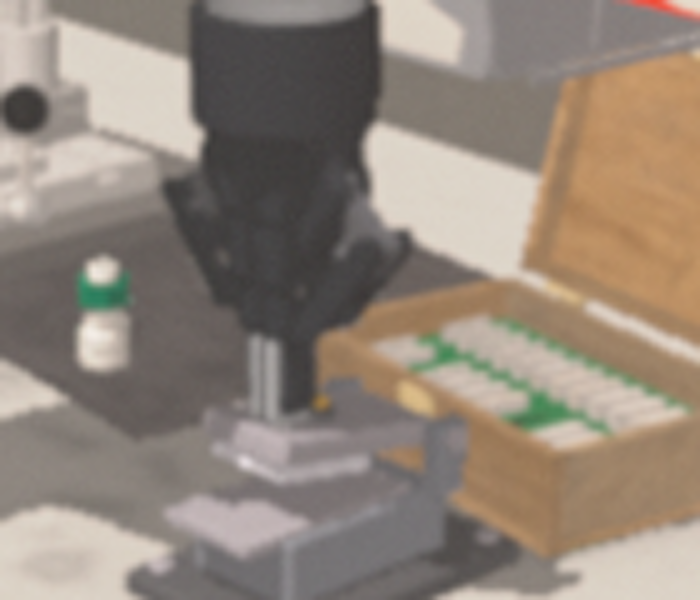

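Call:
apply_moves(targets="3 1 0 0 1; 6 2 0 0 1; 9 3 0 0 1; 11 4 0 0 1; 13 4 0 0 1; 14 4 0 0 1; 14 4 0 0 1; 14 4 0 0 1")

```text
clock: 4.48
position: [586.2, -33.7, 72.1]
ee_rot: [-0.521, 0.478, 0.521, 0.478]
contact_force: [0.9, 0.5, -0.2]
gripper_width: -0.0
```

Run:
```python
from h import *
s=st();print(FX.T@(s["position"]-O))
s=get_image("side");crop(s,300,140,440,260,5,"s4.png")
```

```text
t 4.48 p [586.2 -33.7  72.1] q [-0.5212  0.4779  0.5215  0.4776] f [ 0.9  0.5 -0.2] w -0.0
[[-0.0006, -0.9962, -0.0871], [-0.0, -0.0871, 0.9962], [-1.0, 0.0006, 0.0]]
[-30.26657034  -1.86179856  72.11844488]
```

View pics/s4.png

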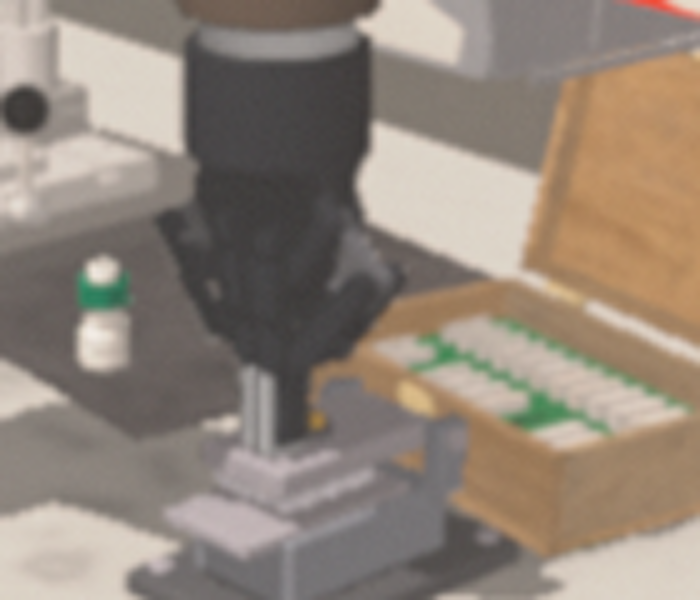

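The cover is nearly closed. I'll press on, feeling for the stop.

Call:
apply_moves(targets="1 0 0 0 1; 2 0 0 0 1; 2 0 0 0 1; 2 0 0 0 1")

```text
clock: 4.87
position: [586.3, -33.7, 72.0]
ee_rot: [0.522, -0.478, -0.521, -0.477]
contact_force: [-3.8, 0.5, 9.9]
gripper_width: -0.3
```

Call:
apply_moves(targets="1 0 0 0 1; 2 0 0 0 1; 2 0 0 0 1; 2 0 0 0 1; 2 0 0 0 1")

```text
clock: 5.28
position: [586.3, -33.7, 71.9]
ee_rot: [0.522, -0.477, -0.521, -0.477]
contact_force: [-7.4, 1.3, 20.4]
gripper_width: 0.3
```

The cover sits on its stop, taking 20 N with no further motion. I'll lift off and go to the feeler.

Run:
```python
from h import *
shift([469.5,229.5,150],np.pi/2+.05)
```

```text
to [469.5 229.5 150. ] shift [-78.3  93.  272.5] spin 2.2
```

Call:
apply_moves(targets="-20 0 0 0 1; -45 5 5 0 1; -75 15 30 0 0; -78 25 65 1 -1; -78 37 105 2 -1; -78 49 145 2 -1; -78 61 180 2 -1; -78 73 215 2 -1; -78 85 250 2 -1; -78 93 272 2 -1")

```text
clock: 6.12
position: [468.3, 231.4, 146.1]
ee_rot: [-0.513, 0.486, 0.514, 0.486]
contact_force: [0.7, 0.7, 0.2]
gripper_width: 85.4
```

Run:
```python
from h import *
st()
g=get_image("wrist");cv2.imwrite("pics/w5.png",g["img"][:,:,::-1]);
t=get_image("top");s=get_image("side")
crop(s,300,180,440,270,5,"s5.png");crop(t,290,160,390,260,6,"t5.png")
print([proj(g,p) for p in ([469.5,229.5,56],[574.5,235,2])])
```

```text
t 6.12 p [468.3 231.4 146.1] q [-0.5132  0.4865  0.5136  0.486 ] f [0.7 0.7 0.2] w 85.4
[[-0.0008, -0.9985, -0.0543], [-0.0002, -0.0543, 0.9985], [-1.0, 0.0009, -0.0001]]
[array([316.19929526, 248.51595479]), array([317.2267766, 356.496192 ])]
```

View pics/w5.png

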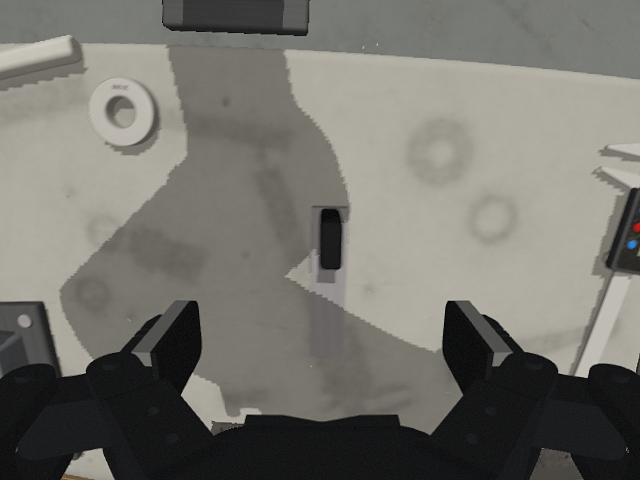

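View pics/s5.png

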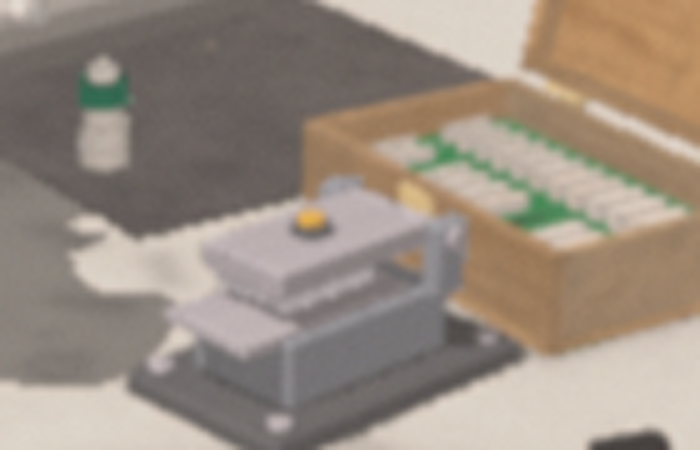

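View pics/t5.png

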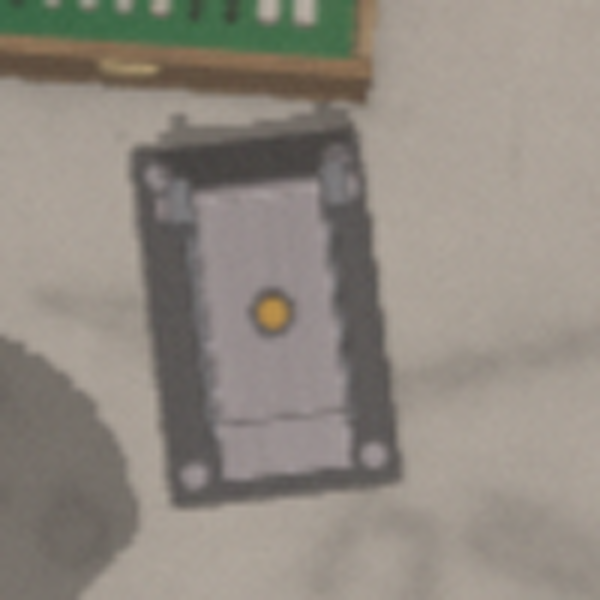

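The cover lies flat and closed in both views. The wrist picture shows the feeler grip at about (331,239), with the blade running down to the tip at about (328,355). I'll refine from an enlargement.

Run:
```python
from h import *
g=get_image("wrist");crop(g,285,190,375,375,4,"w5b.png")
np.save("w5.npy",g["world_from_camera"]);print(g["world_from_camera"].round(3).tolist())
```

```text
[[-0.056, 0.964, 0.259, 401.808], [0.998, 0.054, 0.014, 227.99], [-0.001, 0.259, -0.966, 289.344], [0.0, 0.0, 0.0, 1.0]]
```

View pics/w5b.png

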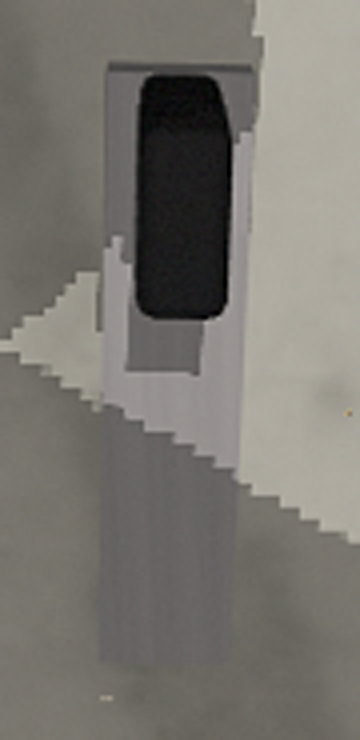

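Run:
```python
from h import *
g=get_image("wrist")
T=lambda p:(285+(p[0]+.5)/4-.5,190+(p[1]+.5)/4-.5)
P=[onz(g,T(p),z) for p,z in [((106,66),9.2),((252,66),9.2),((100,662),2),((232,664),2),((136,316),56),((228,316),56),((138,135),56),((231,135),56)]]
P=np.array(P);print(P.round(1))
b=(P[0]+P[1])/2;t=(P[2]+P[3])/2;d=t-b;print("blade",b.round(1),t.round(1),"yaw",np.arctan2(d[1],d[0]),np.linalg.norm(d[:2]))
gf=(P[4]+P[5])/2;gb=(P[6]+P[7])/2;print("grip",gf.round(1),gb.round(1),((gf+gb)/2).round(1))
yaw=np.arctan2(d[1],d[0]); o=b[:2]+15*d[:2]/np.linalg.norm(d[:2]);print("origin",o, t[:2]-105*d[:2]/np.linalg.norm(d[:2]))
```

```text
[[453.7 222.4   9.2]
 [452.3 247.7   9.2]
 [574.5 226.7   2. ]
 [573.5 252.9   2. ]
 [483.  229.5  56. ]
 [482.2 243.4  56. ]
 [455.1 228.3  56. ]
 [454.3 241.9  56. ]]
blade [453.  235.    9.2] [574.  239.8   2. ] yaw 0.039471355660927424 121.05211848806225
grip [482.6 236.4  56. ] [454.7 235.1  56. ] [468.6 235.8  56. ]
origin [467.99348285 235.62909013] [469.04478185 235.67060789]
```

Run:
```python
from h import *
st();shift([468.8,233.5,17],np.pi/2+.04)
```

```text
t 6.37 p [469.7 228.8 146. ] q [-0.5129  0.4872  0.513   0.4863] f [-0.1  0.1  0.7] w 85.6
[[-0.001, -0.9986, -0.0524], [-0.0008, -0.0524, 0.9986], [-1.0, 0.0011, -0.0007]]
to [468.8 233.5  17. ] shift [129.    0.5   4.9] spin 0.7
```

Call:
apply_moves(targets="30 0 5 0.7 -1; 60 0 5 0.7 -1; 90 0 5 0.7 -1; 110 0 5 0.7 -1; 122 0 5 0.7 -1; 129 0 5 0.7 -1; 129 0 5 0.7 -1; 129 0 5 0.7 -0.3; 129 0 5 0.7 0.1; 129 0 5 0.7 0.3")

```text
clock: 7.2
position: [470.6, 234.5, 18.5]
ee_rot: [0.51, -0.489, -0.51, -0.491]
contact_force: [0.2, -0.2, 0.2]
gripper_width: 51.3
```

Run:
```python
from h import *
st()
g=get_image("wrist");cv2.imwrite("pics/w6.png",g["img"][:,:,::-1])
```

```text
t 7.2 p [470.6 234.5  18.5] q [ 0.5099 -0.4891 -0.5098 -0.4908] f [ 0.2 -0.2  0.2] w 51.3
[[0.0018, -0.9992, -0.0399], [0.0016, -0.0399, 0.9992], [-1.0, -0.0019, 0.0016]]
```

View pics/w6.png

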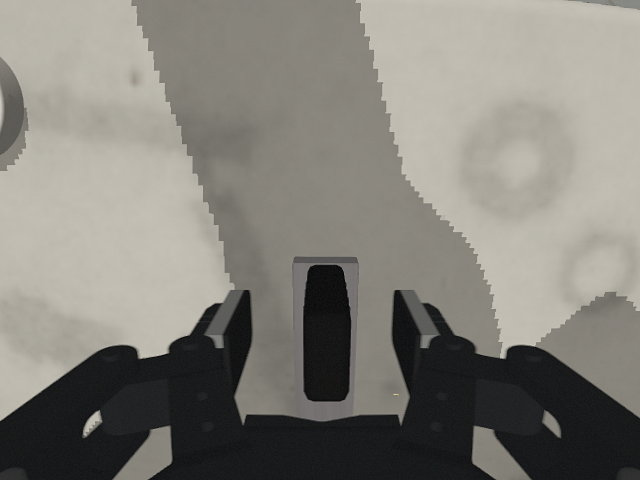

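The grip sits nearly centred between the pads (grip column 327, pad midpoint about 322). Closing.

Call:
apply_moves(targets="0 0 1 0 0.5; 0 0 1 0 0.7; 0 0 1 0 1; 0 0 1 0 1; 0 0 1 0 1; 0 0 1 0 1; 0 0 1 0 1; 0 0 1 0 1")

```text
clock: 7.92
position: [470.1, 235.6, 17.9]
ee_rot: [0.51, -0.489, -0.51, -0.49]
contact_force: [-2.1, 1.2, 5.8]
gripper_width: 13.2
```

Call:
apply_moves(targets="-5 0 0 0 1; -15 0 0 0 1; -30 0 0 0 1; -50 0 0 0 1; -70 0 0 0 1; -90 0 0 0 1; -100 0 0 0 1; -100 0 0 0 1")

```text
clock: 8.58
position: [471.0, 236.1, 120.0]
ee_rot: [0.51, -0.488, -0.51, -0.492]
contact_force: [-0.2, 0.1, -2.6]
gripper_width: 13.3
```

Run:
```python
from h import *
st()
g=get_image("wrist");cv2.imwrite("pics/w7.png",g["img"][:,:,::-1])
s=get_image("side");crop(s,180,120,330,250,5,"s7.png")
```

```text
t 8.58 p [471.  236.1 120. ] q [ 0.5102 -0.4878 -0.5098 -0.4918] f [-0.2  0.1 -2.6] w 13.3
[[0.0043, -0.9992, -0.0404], [0.0037, -0.0404, 0.9992], [-1.0, -0.0044, 0.0035]]
```

View pics/w7.png

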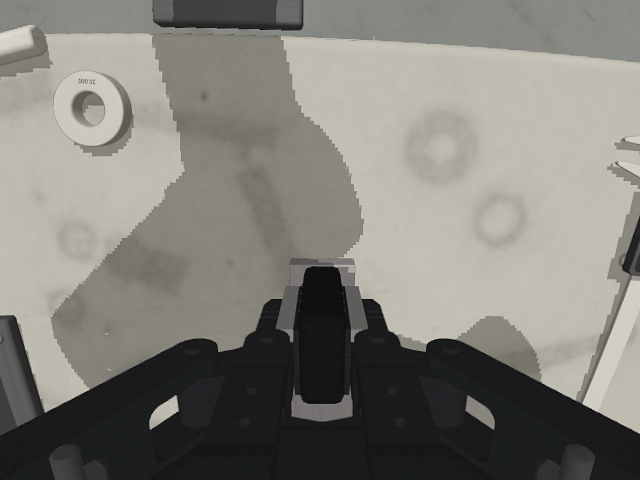

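View pics/s7.png

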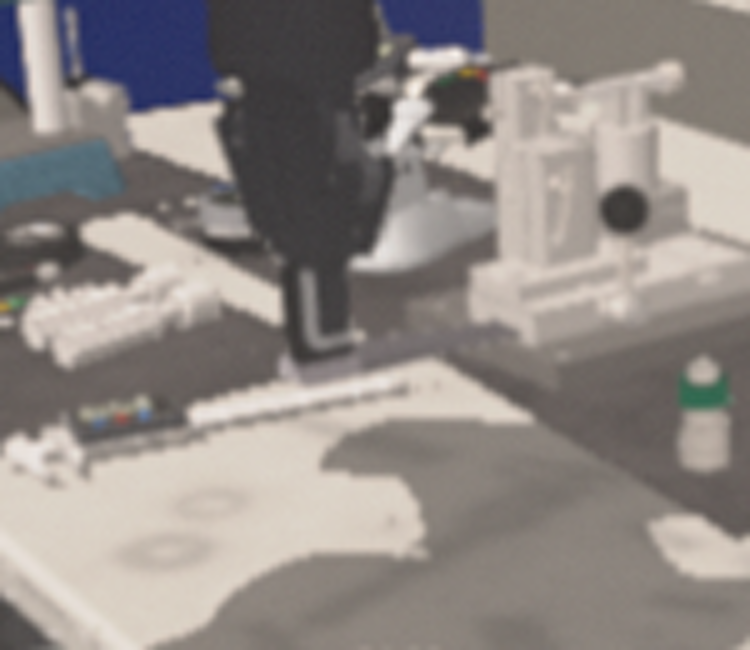

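The feeler is gripped (width 13.3 mm) and lifted level. Next I'll move beside the fixture and measure it with the wrist camera, which agreed with the grasp.

Run:
```python
from h import *
shift([550,70,170],np.pi/2+.087)
```

```text
to [550  70 170] shift [ -53.1  -74.1 -168. ] spin -2.7
```

Call:
apply_moves(targets="-15 -8 -10 -0.5 1; -30 -20 -35 -1 1; -45 -32 -65 -2 1; -53 -44 -95 -2.7 1; -53 -56 -125 -2.7 1; -53 -66 -150 -2.7 1; -53 -72 -163 -2.7 1; -53 -74 -168 -2.7 1; -53 -74 -168 -2.7 1; -53 -74 -168 -2.7 1")

```text
clock: 9.52
position: [549.8, 70.4, 169.1]
ee_rot: [-0.521, 0.478, 0.522, 0.477]
contact_force: [0.6, 0.4, -1.4]
gripper_width: 13.6
```

Run:
```python
from h import *
st()
g=get_image("wrist");cv2.imwrite("pics/w8.png",g["img"][:,:,::-1])
t=get_image("top");crop(t,260,130,390,260,5,"t8.png")
```

```text
t 9.52 p [549.8  70.4 169.1] q [-0.5208  0.4785  0.5217  0.4771] f [ 0.6  0.4 -1.4] w 13.6
[[-0.0023, -0.9962, -0.0868], [-0.0005, -0.0868, 0.9962], [-1.0, 0.0023, -0.0003]]
```

View pics/w8.png

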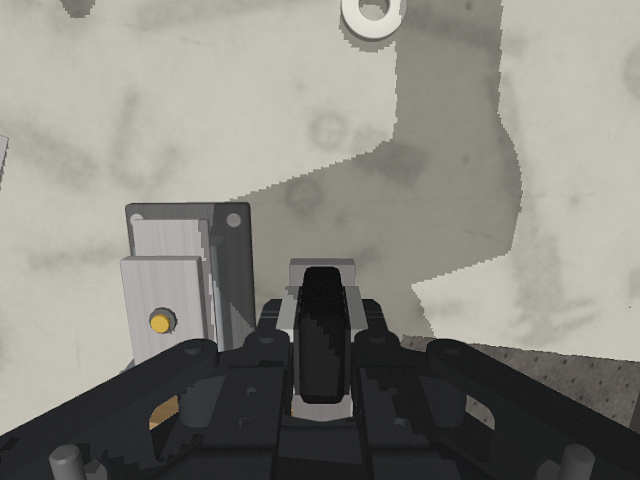

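View pics/t8.png

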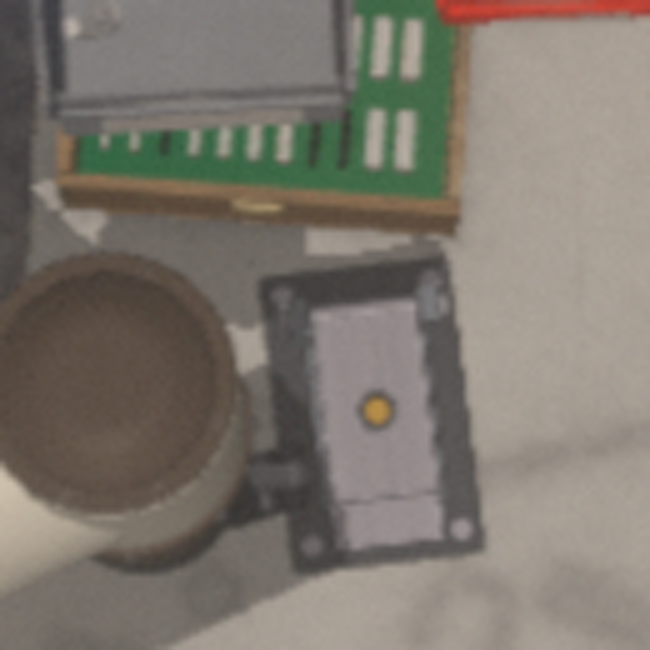

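The wrist view shows the foot front at rows 203-204 (columns 125-250), the ledge front at about (132,220)–(208,219), the cover front edge at about (121,258)–(201,257) and the screw head at (161,323).

Run:
```python
from h import *
st()
g=get_image("wrist");crop(g,110,190,260,340,5,"w8b.png")
for n,uv,z in [("footL",(125,204),12),("footR",(250,203),12),("ledgeL",(132,220),46),("ledgeR",(208,219.5),46),("cover L",(121,258),72),("coverR",(201,257),72),("screw",(160,324),80)]:
    p=onz(g,uv,z);print(n,p.round(1),(FX.T@(p-O)).round(1))
```

```text
t 9.62 p [549.9  71.2 169.7] q [-0.5214  0.4777  0.5219  0.4771] f [-0.  -0.6 -0.6] w 13.2
[[-0.0011, -0.9961, -0.0884], [-0.0002, -0.0884, 0.9961], [-1.0, 0.0011, -0.0001]]
footL [548.9 -77.6  12. ] [-71.2 -42.3  12. ]
footR [540.   17.8  12. ] [-71.8  53.5  12. ]
ledgeL [552.1 -56.7  46. ] [-66.2 -21.9  46. ]
ledgeR [547.2  -4.4  46. ] [-66.5  30.7  46. ]
cover L [570.7 -52.7  72. ] [-47.4 -19.4  72. ]
coverR [565.3  -1.5  72. ] [-48.3  32.   72. ]
screw [609.8 -25.3  80. ] [-6.1  4.4 80. ]
```

View pics/w8b.png

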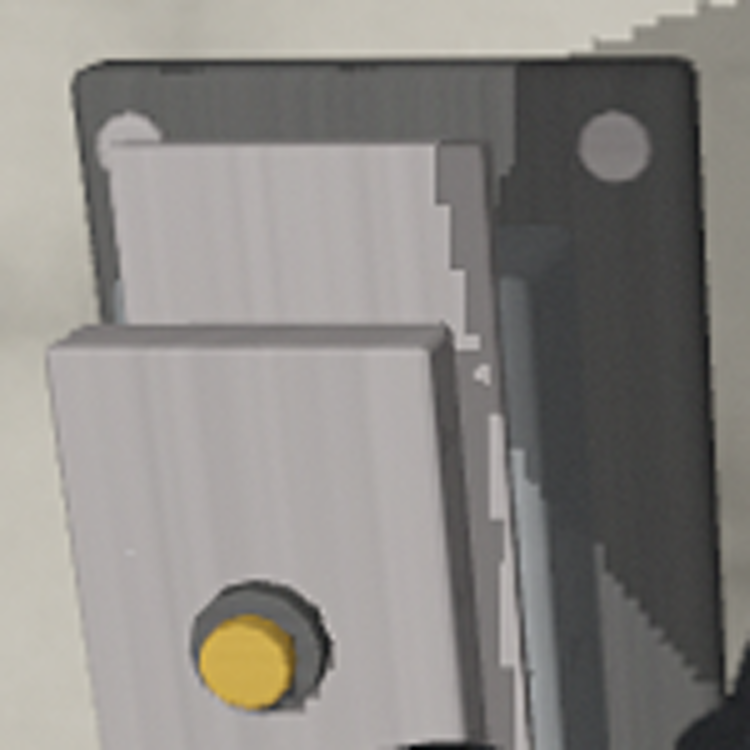

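```bash
sed -i 's/^YAW=.*/YAW=0.091; O=np.array([614.6,-24.4,0.])/' h.py
cat >> h.py <<'E'
DT=103.4; DZ=17.9
def tip_target(x,y,z): return fx([-40+x-DT,y,46+z+DZ])   # tcp for tip at mouth coords (x,y,z)
def where():
    s=status.read_state();q=FX.T@(s["position"]-O);M=FX.T@R.from_quat(s["ee_rot"]).as_matrix()
    print("t",round(s["clock"],2),"tip in mouth",np.round([q[0]+40+DT,q[1],q[2]-46-DZ],1),"f fixture",(FX.T@s["contact_force"]).round(1),"trq",s["wrist_torque"].round(2),"w",round(s["gripper_width"],1),"pitch",M[:,0].round(4))
E
python3 - <<'E'
from h import *
where();shift(tip_target(-35,0,40),np.pi/2+YAW)
E
```

```text
t 9.67 tip in mouth [ 87.8 101.1 106.1] f fixture [ 0.4 -0.1 -1.5] trq [-0.03 -0.03 -0.02] w 13.4 pitch [-7.e-04 -0.e+00 -1.e+00]
to [436.9 -40.6 103.9] shift [  66.2  122.5 -101.4] spin -0.1
```

Call:
apply_moves(targets="0 25 -8 0 1; 0 55 -25 0 1; 10 85 -50 0 1; 25 110 -75 0 1; 40 122 -95 0 1; 55 122 -101 0 1; 66 122 -101 0 1; 66 122 -101 0 1; 66 122 -101 0 1")

```text
clock: 10.42
position: [437.7, -40.5, 104.4]
ee_rot: [-0.522, 0.478, 0.522, 0.477]
contact_force: [-0.0, 0.1, -0.5]
gripper_width: 13.4
```

Run:
```python
from h import *
where();shift(tip_target(-35,0,3),np.pi/2+YAW)
t=get_image("top");crop(t,280,160,390,300,5,"t9.png")
s=get_image("side");crop(s,260,180,420,290,5,"s9.png")
```

```text
t 10.42 tip in mouth [-34.2   0.1  40.5] f fixture [-0.   0.1 -0.5] trq [ 0.02 -0.05 -0.01] w 13.4 pitch [-5.e-04 -3.e-04 -1.e+00]
to [436.9 -40.6  66.9] shift [37.5  0.7 -0.1] spin -0.1
```

View pics/t9.png

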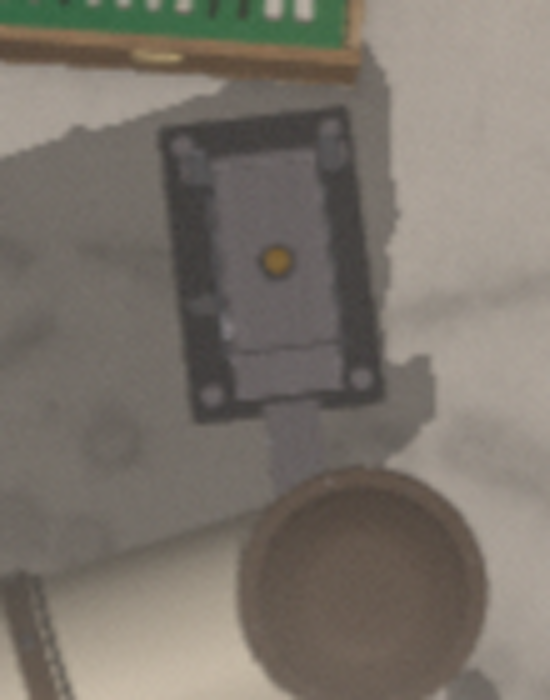

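View pics/s9.png

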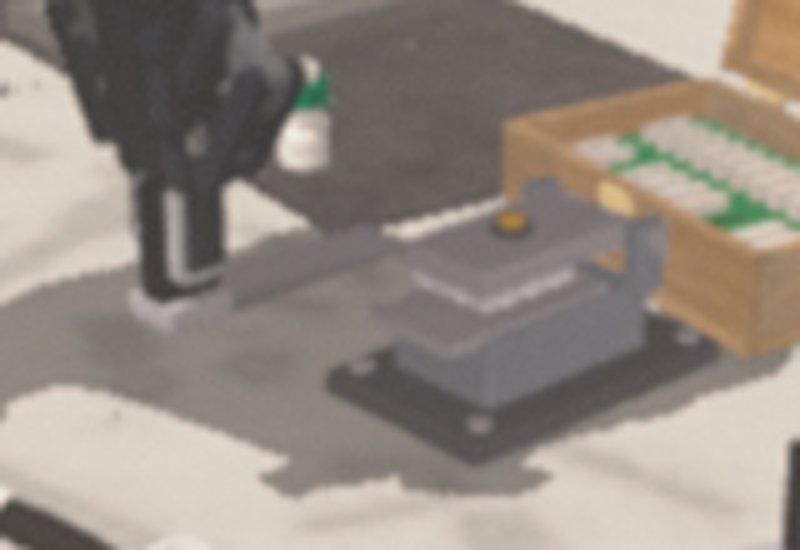

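In the top view the blade tip (columns about 266–321, row 404) lines up with the ledge front (234–343, row 397). I'll check the lateral difference.

Run:
```python
from h import *
g=get_image("top")
T=lambda p:(280+(p[0]+.5)/5-.5,160+(p[1]+.5)/5-.5)
for n,p,z in [("tipL",(266,404),88),("tipR",(322,403),88),("LL",(235,400),46),("LR",(343,390),46),("footL",(193,422),12),("footR",(384,400),12)]:
    w=onz(g,T(p),z);print(n,w.round(1),(FX.T@(w-O)).round(1))
where()
```

```text
tipL [542.1 -22.1  88. ] [-72.    8.9  88. ]
tipR [541.9 -48.2  88. ] [-74.6 -17.1  88. ]
LL [549.1  -8.4  46. ] [-63.8  21.9  46. ]
LR [552.5 -60.5  46. ] [-65.1 -30.3  46. ]
footL [542.6  12.1  12. ] [-68.4  42.9  12. ]
footR [550.9 -82.5  12. ] [-68.7 -52.   12. ]
t 10.57 tip in mouth [-33.3   0.2  41.3] f fixture [-0.7 -0.2 -1. ] trq [ 0.02 -0.   -0.  ] w 13.4 pitch [ 2.e-03  2.e-04 -1.e+00]
```

The tip and ledge centres agree within 0.2 mm sideways. Descending and moving forward over the ledge.

Call:
apply_moves(targets="12 0 0 0 1; 24 0 0 0 1; 34 0 0 0 1; 38 0 0 0 1; 38 -5 0 0 1; 38 -12 0 0 1; 38 -19 0 0 1; 38 -22 0 0 1; 38 -22 0 0 1; 38 -22 0 0 1")

```text
clock: 11.4
position: [460.0, -39.0, 66.5]
ee_rot: [0.521, -0.478, -0.521, -0.478]
contact_force: [0.3, -0.7, -1.2]
gripper_width: 12.9
```

Run:
```python
from h import *
where()
s=get_image("side");crop(s,270,190,400,290,6,"s10.png")
```

```text
t 11.4 tip in mouth [-11.9  -0.5   2.6] f fixture [ 0.2 -0.7 -1.2] trq [ 0.01  0.08 -0.  ] w 12.9 pitch [ 4.e-04  2.e-04 -1.e+00]
```

View pics/s10.png

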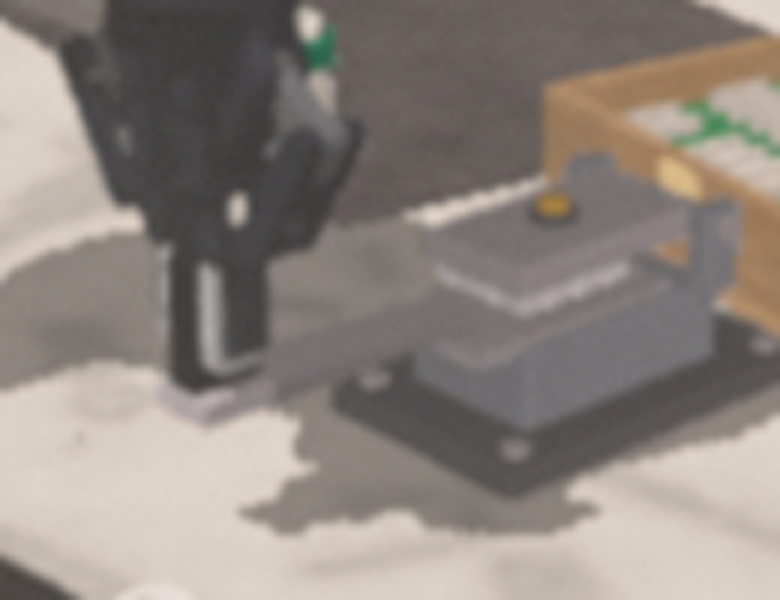

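Blade over the ledge, just above it. Lowering gently to touch.

Call:
apply_moves(targets="1 0 0 0 1; 2 0 0 0 1; 2 0 0 0 1; 2 0 0 0 1")

```text
clock: 11.78
position: [459.4, -39.1, 64.2]
ee_rot: [-0.521, 0.478, 0.521, 0.478]
contact_force: [0.2, 0.6, -1.4]
gripper_width: 13.4
```

Call:
apply_moves(targets="0.5 0 0 0 1; 1 0 0 0 1; 1 0 0 0 1; 1 0 0 0 1")

```text
clock: 12.12
position: [459.7, -39.1, 63.6]
ee_rot: [0.521, -0.478, -0.521, -0.478]
contact_force: [-1.4, -0.1, 3.2]
gripper_width: 13.3
```

Run:
```python
from h import *
where()
```

```text
t 12.12 tip in mouth [-12.2  -0.5  -0.3] f fixture [-1.4  0.   3.2] trq [0.   0.22 0.  ] w 13.3 pitch [ 3.e-04  0.e+00 -1.e+00]
```

Contact with the ledge at the expected height (63.6 mm), about 4 N. Now feeding into the gap.

Call:
apply_moves(targets="-0.3 -3 0 0 1; -0.3 -6 0 0 1; -0.3 -9 0 0 1; -0.3 -12 0 0 1; -0.3 -15 0 0 1; -0.3 -18 0 0 1; -0.3 -21 0 0 1; -0.3 -24 0 0 1; -0.3 -24 0 0 1; -0.3 -24 0 0 1")

```text
clock: 12.95
position: [484.6, -36.8, 63.7]
ee_rot: [0.522, -0.477, -0.521, -0.478]
contact_force: [0.6, -1.7, 1.1]
gripper_width: 13.1
```

Run:
```python
from h import *
where()
```

```text
t 12.95 tip in mouth [12.8 -0.5 -0.2] f fixture [ 0.5 -1.8  1.1] trq [-0.22 -0.38 -0.06] w 13.1 pitch [ 1.9e-03  1.0e-04 -1.0e+00]
```

Call:
apply_moves(targets="0 -2 0 0 1; 0 -4 0 0 1; 0 -6 0 0 1; 0 -8 0 0 1; 0 -10 0 0 1; 0 -12 0 0 1; 0 -12 0 0 1; 0 -12 0 0 1")

```text
clock: 13.62
position: [495.4, -35.9, 63.8]
ee_rot: [-0.521, 0.478, 0.521, 0.478]
contact_force: [-2.1, -0.8, 3.8]
gripper_width: 13.3
```

Run:
```python
from h import *
where()
t=get_image("top");crop(t,280,160,390,300,5,"t11.png")
s=get_image("side");crop(s,270,190,400,290,6,"s11.png")
```

```text
t 13.62 tip in mouth [23.7 -0.7 -0.1] f fixture [-2.1 -0.6  3.8] trq [-0.16  0.3   0.  ] w 13.3 pitch [-1.e-04 -1.e-04 -1.e+00]
```

View pics/s11.png

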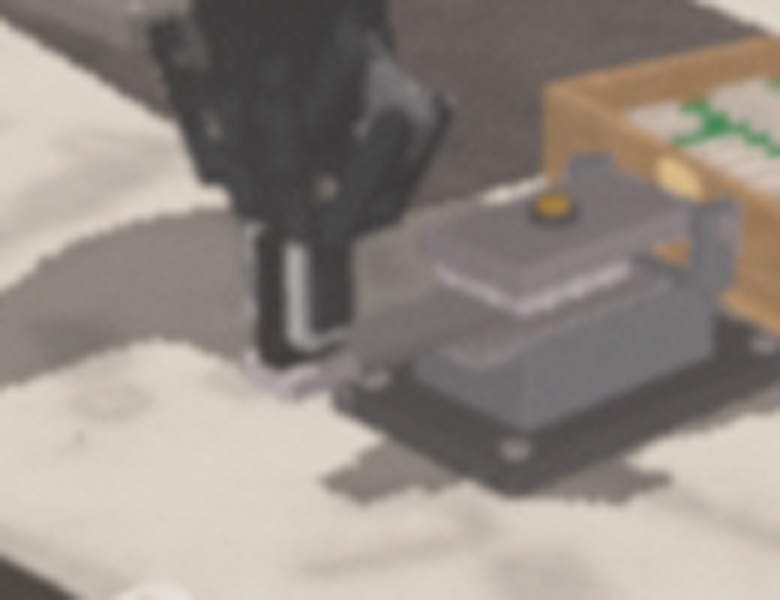

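View pics/t11.png

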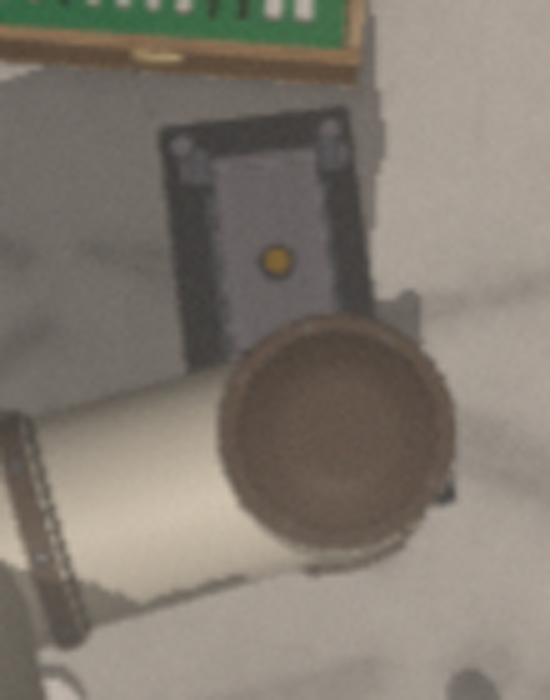

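The blade is in the gap and central, and the cover is still down. Feeding slowly now and watching the drag.

Call:
apply_moves(targets="-0.3 -1 0 0 1; -0.3 -2 0 0 1; -0.3 -3 0 0 1; -0.3 -4 0 0 1; -0.3 -5 0 0 1; -0.3 -5 0 0 1")

```text
clock: 14.22
position: [500.7, -35.4, 63.8]
ee_rot: [0.521, -0.478, -0.521, -0.478]
contact_force: [-1.4, -0.8, 2.7]
gripper_width: 13.2
```

Call:
apply_moves(targets="0 -1 0 0 1; 0 -2 0 0 1; 0 -3 0 0 1; 0 -3 0 0 1; 0 -3 0 0 1")

```text
clock: 14.63
position: [503.8, -35.2, 63.8]
ee_rot: [0.521, -0.478, -0.521, -0.478]
contact_force: [-1.3, -0.9, 2.7]
gripper_width: 13.0
```

Call:
apply_moves(targets="0 -1 0 0 1; 0 -2 0 0 1; 0 -2 0 0 1; 0 -2 0 0 1")

```text
clock: 14.97
position: [505.7, -35.0, 63.9]
ee_rot: [0.521, -0.478, -0.521, -0.478]
contact_force: [-1.2, 0.4, 2.6]
gripper_width: 13.2
```

Call:
apply_moves(targets="0 -1 0 0 1; 0 -2 0 0 1; 0 -2 0 0 1; 0 -2 0 0 1")

```text
clock: 15.3
position: [507.7, -34.8, 63.9]
ee_rot: [0.521, -0.478, -0.521, -0.478]
contact_force: [-1.5, -0.9, 1.6]
gripper_width: 13.2
```

Call:
apply_moves(targets="0 -1 0 0 1; 0 -2 0 0 1; 0 -2 0 0 1; 0 -2 0 0 1")

```text
clock: 15.63
position: [509.7, -34.6, 63.9]
ee_rot: [0.521, -0.478, -0.521, -0.478]
contact_force: [-0.9, 0.7, 2.9]
gripper_width: 13.8
```

Call:
apply_moves(targets="0 -1 0 0 1; 0 -2 0 0 1; 0 -2 0 0 1; 0 -2 0 0 1")

```text
clock: 15.97
position: [511.7, -34.5, 63.9]
ee_rot: [0.521, -0.478, -0.521, -0.478]
contact_force: [-0.2, -0.0, 1.8]
gripper_width: 13.4
```

Call:
apply_moves(targets="0 -1 0 0 1; 0 -2 0 0 1; 0 -2 0 0 1; 0 -2 0 0 1")

```text
clock: 16.3
position: [513.7, -34.3, 63.9]
ee_rot: [0.521, -0.478, -0.521, -0.478]
contact_force: [-1.0, -0.5, 2.0]
gripper_width: 13.4
```

Call:
apply_moves(targets="0 -1 0 0 1; 0 -2 0 0 1; 0 -2 0 0 1; 0 -2 0 0 1")

```text
clock: 16.63
position: [515.7, -34.1, 63.9]
ee_rot: [0.521, -0.478, -0.521, -0.478]
contact_force: [-0.4, -0.7, 1.5]
gripper_width: 13.2
```

Call:
apply_moves(targets="0 -1 0 0 1; 0 -2 0 0 1; 0 -2 0 0 1; 0 -2 0 0 1")

```text
clock: 16.97
position: [517.7, -33.9, 63.9]
ee_rot: [0.521, -0.478, -0.521, -0.478]
contact_force: [-1.2, -1.3, 1.0]
gripper_width: 13.2
```

Call:
apply_moves(targets="0.2 -1 0 0 1; 0.2 -2 0 0 1; 0.2 -2 0 0 1; 0.2 -2 0 0 1")

```text
clock: 17.3
position: [519.6, -33.8, 63.9]
ee_rot: [0.521, -0.478, -0.521, -0.478]
contact_force: [-1.7, -0.1, 4.2]
gripper_width: 13.3
```

Call:
apply_moves(targets="0 -1 0 0 1; 0 -2 0 0 1; 0 -2 0 0 1; 0 -2 0 0 1")

```text
clock: 17.63
position: [521.5, -33.7, 63.9]
ee_rot: [0.521, -0.478, -0.521, -0.478]
contact_force: [-2.1, -1.0, 5.7]
gripper_width: 13.2
```

Run:
```python
from h import *
where()
s=get_image("side");crop(s,270,190,400,290,6,"s12.png")
```

```text
t 17.63 tip in mouth [49.8 -0.8 -0. ] f fixture [-2.2 -0.8  5.7] trq [-0.12  0.61  0.  ] w 13.2 pitch [ 1.e-04 -1.e-04 -1.e+00]
```

View pics/s12.png

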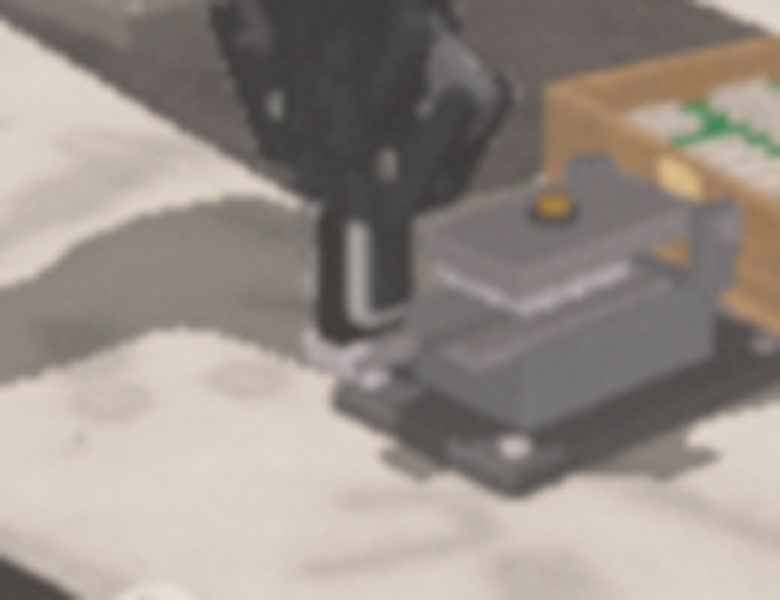

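Call:
apply_moves(targets="0 -1 0 0 1; 0 -2 0 0 1; 0 -2 0 0 1; 0 -2 0 0 1")

```text
clock: 18.02
position: [522.9, -33.6, 63.9]
ee_rot: [-0.521, 0.478, 0.522, 0.477]
contact_force: [-3.6, -0.7, 6.2]
gripper_width: 13.2
```

Call:
apply_moves(targets="0 -1 0 0 1; 0 -1 0 0 1; 0 -1 0 0 1")

```text
clock: 18.27
position: [523.3, -33.6, 63.9]
ee_rot: [-0.521, 0.478, 0.522, 0.477]
contact_force: [-5.4, 0.8, 8.4]
gripper_width: 13.3
```

Run:
```python
from h import *
where()
```

```text
t 18.27 tip in mouth [51.6 -0.9  0. ] f fixture [-5.3  1.3  8.4] trq [-0.08  1.11  0.02] w 13.3 pitch [-2.2e-03 -2.0e-04 -1.0e+00]
```

The drag is building from a tip depth of about 50 mm. I'll ease the downward press slightly and continue in small steps.

Call:
apply_moves(targets="-0.5 -0.5 0 0 1; -0.5 -1 0 0 1; -0.5 -1 0 0 1; -0.5 -1 0 0 1")

```text
clock: 18.6
position: [523.8, -33.5, 63.9]
ee_rot: [-0.52, 0.479, 0.522, 0.477]
contact_force: [-6.4, -0.3, 6.2]
gripper_width: 13.3
```

Run:
```python
from h import *
where()
```

```text
t 18.6 tip in mouth [52.1 -0.9  0. ] f fixture [-6.4  0.3  6.2] trq [-0.02  1.35  0.01] w 13.3 pitch [-3.3e-03 -1.0e-04 -1.0e+00]
```

Call:
apply_moves(targets="0 -0.5 0 0 1; 0 -1 0 0 1; 0 -1 0 0 1; 0 -1 0 0 1")

```text
clock: 18.93
position: [524.1, -33.6, 63.9]
ee_rot: [-0.52, 0.479, 0.522, 0.477]
contact_force: [-7.3, -1.0, 7.0]
gripper_width: 13.3
```

Run:
```python
from h import *
where()
```

```text
t 18.93 tip in mouth [52.5 -0.9  0. ] f fixture [-7.4 -0.3  7. ] trq [0.05 1.68 0.01] w 13.3 pitch [-4.7e-03 -1.0e-04 -1.0e+00]
```

Call:
apply_moves(targets="-0.5 -0.5 0 0 1; -0.5 -1 0 0 1; -0.5 -1.5 0 0 1; -0.5 -1.5 0 0 1; -0.5 -1.5 0 0 1")

```text
clock: 19.35
position: [524.6, -33.6, 64.0]
ee_rot: [-0.52, 0.48, 0.523, 0.476]
contact_force: [-9.9, -0.8, 6.9]
gripper_width: 13.2
```

Run:
```python
from h import *
where()
s=get_image("side");crop(s,290,190,400,290,6,"s13.png")
```

```text
t 19.35 tip in mouth [52.9 -1.   0.1] f fixture [-9.9  0.1  6.9] trq [0.01 1.96 0.05] w 13.2 pitch [-6.8e-03 -1.0e-04 -1.0e+00]
```

View pics/s13.png

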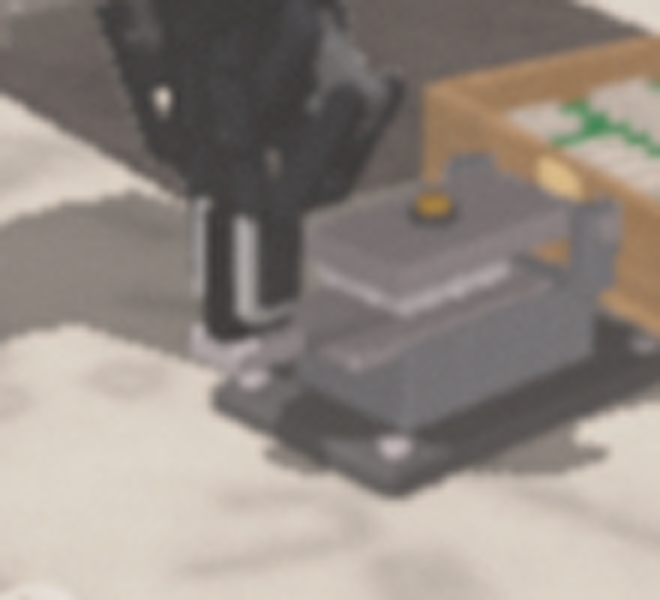

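The drag is at about 10 N and snug, and the cover's screw head sits at the same pixel as before insertion. I'll hold and check that it stays steady.

Call:
apply_moves(targets="0 0 0 0 1; 0 0 0 0 1; 0 0 0 0 1; 0 0 0 0 1; 0 0 0 0 1; 0 0 0 0 1; 0 0 0 0 1; 0 0 0 0 1")

```text
clock: 20.07
position: [524.6, -33.6, 64.0]
ee_rot: [-0.52, 0.48, 0.523, 0.476]
contact_force: [-9.2, 0.1, 6.9]
gripper_width: 13.2
```

Run:
```python
from h import *
where()
a=cv2.imread("pics/s9.png");s=get_image("side");crop(s,260,180,420,290,5,"s14.png");b=cv2.imread("pics/s14.png")
def scr(i):
    h=cv2.cvtColor(i,cv2.COLOR_BGR2HSV);m=cv2.inRange(h,(12,180,110),(28,255,255));m[:, :460]=0;m[:,560:]=0;y,x=np.nonzero(m);return x.mean()/5,y.mean()/5,len(x)
print(scr(a),scr(b))
where()
t=get_image("top");cv2.imwrite("pics/t14.png",t["img"][:,:,::-1])
```

```text
t 20.07 tip in mouth [53.  -1.   0.1] f fixture [-9.2  1.   6.9] trq [0.   1.95 0.05] w 13.2 pitch [-6.7e-03 -1.0e-04 -1.0e+00]
(np.float64(nan), np.float64(nan), 0) (np.float64(nan), np.float64(nan), 0)
t 20.12 tip in mouth [52.9 -1.   0.1] f fixture [-9.6  0.2  6.6] trq [0.02 1.99 0.  ] w 13.5 pitch [-0.0068 -0.     -1.    ]<stdin>:5: RuntimeWarning: Mean of empty slice.
  ret = ret.dtype.type(ret / rcount)
```

View pics/t14.png

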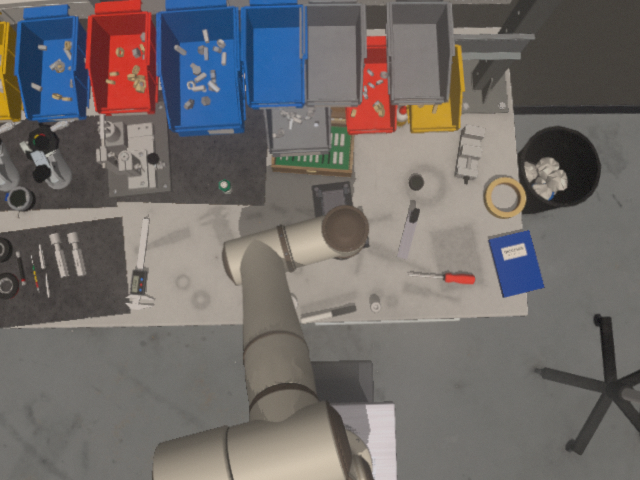

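View pics/s14.png

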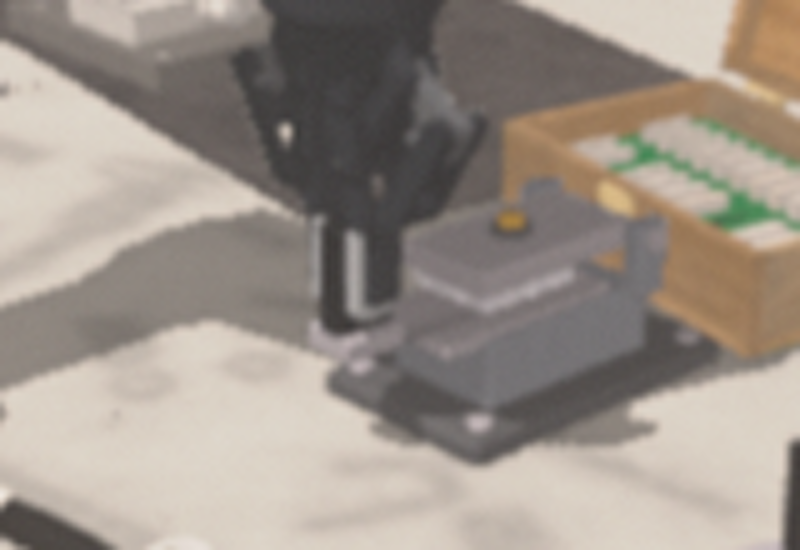

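The pose and forces hold steady, the cover hasn't visibly lifted, and the bystanders are unmoved. Handing in.

Run:
```python
from h import *
print(job.job_done());where()
```

```text
the job is handed in; nothing more can be done
None
the job is handed in; nothing more can be done
```

I closed the cover, gripped the left-hand feeler by its upright grip, slid its blade into the gap until it dragged snugly, and handed the job in while holding it there. I got no verdict back.

- **Cover:** I pushed the lip down with the shut fingers until it sat on the stop. The last press read 20 N with no further motion at 72 mm height.
- **Insertion:** The drag rose from about 1–2 N to 9–10 N between 50 and 53 mm past the mouth, and I stopped there.
- **Last checks before hand-in (clock about 20 s):**
  - The tip was about 53 mm past the mouth and 1 mm off centre, with the blade at plate height.
  - The tool pose held still for 0.7 s with the grip width steady at 13.2–13.5 mm.
  - In the side view the screw head sat within a fraction of a pixel of where it was before insertion.
  - In the top view the bystanders in view looked unmoved. The arm hid part of the bench, including the ring.
- **Checks that failed or disagreed:**
  - The top camera placed things about 5 mm off sideways from the wrist camera. The grasp agreed with the wrist camera, so I used that one.
  - My automatic colour check of the screw position found no pixels, so I compared it by eye.
  - The tool still pressed down with about 7 N at the end, with about 0.007 rad of tilt. I could not measure the force on the jaw separately from the drag.

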